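Seat the keyed carrier plate on a mass comparator

TASK

The round carrier plate on the mass comparator is sitting high because it is turned the wrong way. Push one of its three little posts round with a fingertip, never taking a post between the fingers, until the notch in the plate's rim stands over the locating pin, then press the middle of the plate down with the fingertips until it is fully home and level with the pin in the notch, and take the hand away. Do not lift or tip the plate, and leave the two knob weights and the black pot standing where they are.

Things in the scene. Friction and masses are not known exactly. Their poses are not given: they have to be found in the camera images.
- hub (a point): the axis of the comparator's fixed hub, at the level of the housing's top (75 mm above the desk); z up, x towards the locating pin. The comparator is a white housing fixed to the desk, 270 mm (from 165 mm before the hub to 105 mm beyond it, along x) by 210 mm (y), with a dark display on the side opposite the pin. The hub is a vertical steel spigot 26 mm across that enters a blind socket under the plate (1 mm play all round)
- pin_tip (a point): centre of the top of the fixed locating pin, an upright steel pin 12 mm across whose last 4 mm taper to 9 mm. It stands 71 mm from the hub axis and its top is 123 mm above the desk; rather more than half of it shows past the plate's rim, and a flat steel foot (24 mm wide, 3 mm high) reaches from it to 100 mm from the hub axis
- collar (a joint): height of the grey plastic friction collar (48 mm across) around the hub, which carries the plate: 0 = raised (as found), 0.010 m = fully down. It has no spring: it slides down stiffly when the plate is pressed (about 5 N on the plate's middle, and it stops hard at the bottom) and stays where it is left. While it is up the plate clears the pin by 4 mm and turns freely (under 1 N at a post)
- plate_top (a point): centre of the upper face of the loose carrier plate: an aluminium disc 140 mm across and 6 mm thick, about 0.25 kg, with a 32 mm long socket boss below; x towards its notch, z up. The upper face is 133 mm above the desk as found and 123 mm when home. Home means right down with the pin in the notch; pressed off the notch the rim lands on the pin and the plate is left aslant (about 5 degrees)
- notch (a point): where the pin's axis belongs in the plate's rim notch: 71 mm from the plate's centre, at the level of the upper face. The notch is an open slot in the rim, 18 mm wide (3 mm play each side of the pin) and 13 mm deep. There is only one. It may start on either side of the pin, 40 to 180 degrees away; the plate may be turned either way
- post_a (a point): centre of the top of an upright steel post on the plate, 12 mm across, 16 mm high above the upper face, 45 mm from the plate's centre, 60 degrees anticlockwise (seen from above) from the notch
- post_b (a point): the like post opposite the notch (180 degrees)
- post_c (a point): the like post 60 degrees clockwise from the notch
- weight_large: bystander: steel knob weight, 48 mm across, 80 mm high, loose; origin at the centre of its underside
- weight_small: bystander: steel knob weight, 30 mm across, 50 mm high, loose; origin at the centre of its underside
- weight_pot: bystander: black plastic weight pot, 68 mm across, 77 mm high, loose; origin at the centre of its underside
Not all that is in view belongs to the job. Of the things that look like the part that bears plate_top, the largest one is meant.

How it is judged:
At the end, for the whole second after the job is handed in: The plate's upper face is within 1.5 mm of its home height (123 mm above the desk), level within 2 degrees, the collar at least 8.5 mm down, the plate's centre within 3 mm of the hub's axis and the notch within 5.5 mm of the pin's axis (horizontal distance between notch and pin_tip below 0.0055 m and z of plate_top in the frame of hub below 0.0495 m and horizontal distance between plate_top and hub below 0.003 m and angle between plate_top's own z axis and vertical below 0.035 rad and value of joint collar above 0.0085 m); the robot touches nothing.
It fails at once if the plate is lifted (its middle more than 5 mm above where it was found) (z of plate_top in the frame of hub above 0.063 m).
It fails at once if the plate is tipped more than 12 degrees (angle between plate_top's own z axis and vertical above 0.21 rad).
It fails at once if a post is taken between the fingers (contact force between the fingers and carrier above 0.2 N and ((horizontal distance between the grasp point and post_a below 0.008 m and z of the grasp point in the frame of post_a below 0.01 m) or (horizontal distance between the grasp point and post_b below 0.008 m and z of the grasp point in the frame of post_b below 0.01 m) or (horizontal distance between the grasp point and post_c below 0.008 m and z of the grasp point in the frame of post_c below 0.01 m))).
It fails at once if a knob weight or the pot is shifted more than 20 mm (distance of any of weight_large, weight_small, weight_pot from where it was at the start of the episode above 0.02 m).
It fails at once if a knob weight or the pot is tipped over (angle between any of weight_large, weight_small, weight_pot's own z axis and vertical above 0.4 rad).
It also fails if it takes over 53 s, if anything falls off the work surface, if the arm or the gripper's body presses on something with over 40 N, if the wrist force passes 120 N, or if a joint passes its speed limit or range.

ROBOT

A 6-joint arm with a two-finger parallel gripper is mounted at the origin on the work surface. World frame = base frame: x ahead of the robot, y to its left, z up, the work surface at z = 0. Lengths are in m, angles in rad, forces in N, time in s.
With the tool pointing down it reaches from about 0.4 to 0.825 m from the base axis. Payload 7 kg.
Tool frame: the origin (TCP) lies midway between the tips of the shut fingers; the grasp point (between the pads) lies arm.grip_depth behind it (arm.grip_depth is the distance from the TCP to the grasp point, in m); z points along the fingers, y is the direction in which the jaws open and shut (so a half turn about z gives the same grasp; the last joint's range is limited). The gripper opens to 85 mm and grips with 20 to 120 N. Pads are 22 mm wide; open, the fingers measure 114 mm over their backs; the gripper's body (76 mm by 85 mm) begins 54 mm behind the grasp point. The pads swing forward as they close: fully open they stand 13 mm farther back than shut.
Start: joints at [1.54, 0.359, 0.012, 0, -1.224, -0.288], TCP at [0.212, 0.641, 0.231] pointing down, gripper open.
Joint ranges: [-3.07, 3.07], [-1.43, 2.12], [-1.02, 1.25], [-3.03, 1.67], [-3.05, -0], [-3.03, 3.03]. Speed limits (rad/s): [2.39, 2.39, 3.01, 3.14, 3.14, 3.14].

INTERFACE

Orientations are given as a rotation vector (axis times angle).
In Python, from bench import arm, viewer, job_done gives the robot as it stands.
- The arm moves only by the tool servo_tool, never from a script. Its argument "deltas" is a list of rows, each a list of 2 entries, a list of its own where there are three numbers: the shift along the tool's x, y, z each as a share of 25 cm, from -1 to 1, then the turn, a rotation vector about the tool's x, y, z each as a share of 180 degrees, from -1 to 1. In form: [[[dx, dy, dz], [wx, wy, wz]], ...]. A call has 1 to 20 rows; each row is the pose to reach, as a shift and turn from the pose commanded when the call began, along the tool's axes at that moment, turning the shorter way round; what a row does not reach only later rows make up. A row lasts 1/12 s, in which the tool goes at most 41.7 mm and 7.16 degrees, less where a joint would pass 70% of its speed; a pose out of reach is approached as far as the arm can. A call with a number of a shift or a turn outside -1 to 1 is refused whole. A call with a gripper value outside its range is refused whole. "fingers" is the opening, from -1 (shut) to 1 (fully open), so that 0 is half open, set as the call begins (left out, the last holds). The fingers move at their own pace and stop on an object; the grip force is fixed at half the most. Time passes only in rows, so rows that repeat a pose let the fingers close. It gives the time, the measured TCP pose, the force and the opening at its end, in the units of the state.
- arm.get_obs(): the state, without advancing time (a new reading comes with each control period).
- viewer.camera(name): name is "scene" or "top" or "wrist"; returns the picture (480x640x3 uint8, red, green, blue); there is no depth.
- viewer.camera_model(name): a dict with "fx", "fy", "cx", "cy" (pixels), "extrinsics" (4x4, takes a point from camera to world coordinates); the wrist camera has in their place "hand_eye" (4x4, takes a point from camera to tool coordinates, whose origin is the TCP and whose axes are the flange's). Camera axes: x right, y up, looking along -z (the intrinsics and any distortion apply to the point x, -y, -z); pixel columns grow to the right and rows downward; lengths in m; the calibration is good to about 2 mm. A picture is of the moment at which its call begins: read the wrist's pose just before it. camera_model takes no time and is no camera call.
- job_done(): hands the job in, once; it reports no verdict.
The state is a dict: "time": time; "joint_positions": joint angles; "joint_vel": joint speeds; "joint_torque": joint torques, N m; "position": TCP position; "ee_rot": TCP orientation; "contact_force": force on the tool from outside, world axes, zero at the start; "torque": the same for the moment, N m; "finger_gap": finger opening in m.
Only numpy, scipy, OpenCV 4.12 (cv2) and the standard library are available. Lean on these libraries where they do the work, as an engineer would, in place of code of your own. Each camera call takes 0.05 s, during which the arm holds its last target.

## Working session

There is one attempt and no reset: what is moved stays moved. The work goes in short steps, Python scripts to look and compute and a tool call to move; the robot and the scene stay as the last step left them, time stands still between calls to the robot, and variables do not carry over. Pictures are saved under pics/ and viewed, and the job is handed in when it is done.

Besides the shell and the picture viewer there is one more tool, called as name(argument=value, ...), one argument or row to a line, values as JSON. servo_tool: Moves the arm, as the interface text tells. Its arguments: {"type":"object","properties":{"deltas":{"type":"array","items":{"type":"array"}},"fingers":{"type":"number"}},"required":["deltas"]}

```bash
mkdir -p pics; ls; python3 - <<'E'
from bench import arm, viewer
import cv2,json
o=arm.get_obs();print(o, arm.grip_depth)
for n in ["scene","top","wrist"]:
    im=viewer.camera(n);cv2.imwrite(f"pics/{n}0.png",im[:,:,::-1]);print(n,viewer.camera_model(n))
E
```

```text
pics
{'time': 0.0, 'joint_positions': array([ 1.54008688e+00,  3.59355419e-01,  1.10690921e-02, -3.13531642e-04,
       -1.22411085e+00, -2.88118750e-01]), 'joint_vel': array([ 0.00052797,  0.00300287, -0.00087178, -0.00082343,  0.00022696,
       -0.00047044]), 'joint_torque': array([ 1.49001000e-03, -5.83331752e+01,  2.93410778e+01,  6.93633020e+00,
       -5.93360644e-03,  1.64377559e-05]), 'position': array([0.21145658, 0.64052138, 0.23039509]), 'ee_rot': array([ 3.10012725e+00, -4.98603136e-01, -1.36409693e-04]), 'contact_force': array([0.23725478, 0.17073381, 0.10761763]), 'torque': array([-0.02182729, -0.04264149,  0.03914097]), 'finger_gap': 0.0857492862133006} 0.0187
scene {'fx': 517.6169744515582, 'fy': 517.6169744515582, 'cx': 316.57030577178193, 'cy': 245.7624565397244, 'extrinsics': array([[ 0.43365029, -0.67725214,  0.59437106,  1.08458303],
       [ 0.90104349,  0.31987874, -0.29291333, -0.1822126 ],
       [ 0.00824952,  0.66257613,  0.74894914,  0.70686053],
       [ 0.        ,  0.        ,  0.        ,  1.        ]])}
top {'fx': 470.50413293072984, 'fy': 470.504132
[... 179 characters left out ...]
9e-01,  1.25726322e-02,  5.52016369e-04,
         1.59336964e-02],
       [ 3.15828080e-03,  2.08239491e-01,  9.78072768e-01,
         1.02251297e+00],
       [ 0.00000000e+00,  0.00000000e+00,  0.00000000e+00,
         1.00000000e+00]])}
wrist {'fx': 337.6449410873983, 'fy': 337.6449410873983, 'cx': 319.1667291732602, 'cy': 241.28657773978335, 'hand_eye': array([[-3.13089180e-04,  9.57669341e-01,  2.87870344e-01,
         7.42996828e-02],
       [ 9.99999792e-01,  1.37496926e-04,  6.30188304e-04,
         1.09526108e-03],
       [ 5.63930731e-04,  2.87870481e-01, -9.57669185e-01,
        -1.42445033e-01],
       [ 0.00000000e+00,  0.00000000e+00,  0.00000000e+00,
         1.00000000e+00]])}
```

View pics/top0.png

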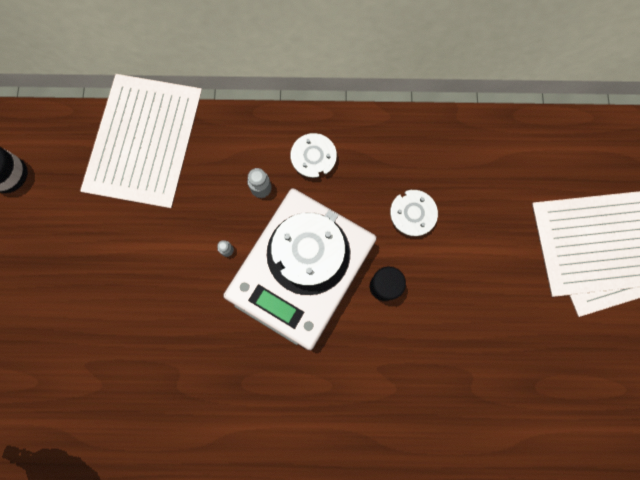

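View pics/scene0.png

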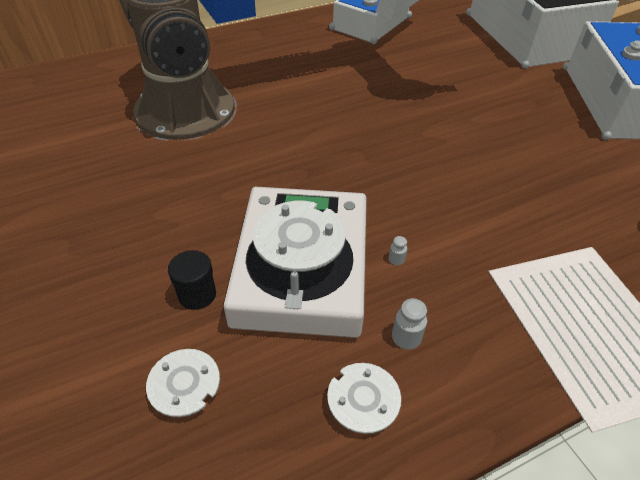

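View pics/wrist0.png

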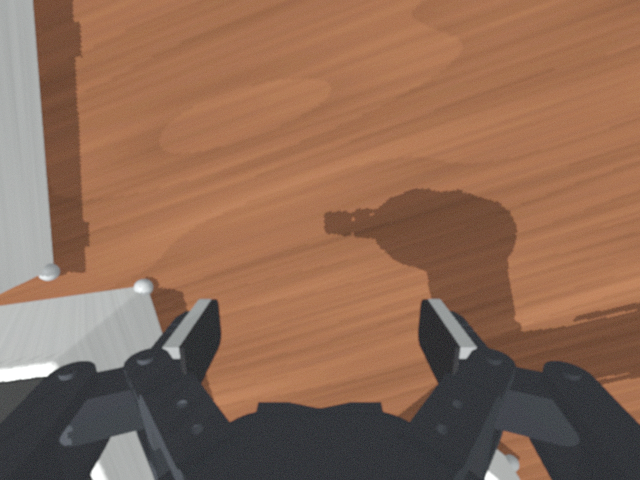

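The top view shows the comparator at (305,265), with the large plate at (308,248), the notch near (279,267) at lower left and the pin near (330,216). Next I zoom in.

```bash
python3 - <<'E'
import cv2
a=cv2.imread("pics/top0.png")[180:350,220:410];cv2.imwrite("pics/tz.png",cv2.resize(a,None,fx=4,fy=3.5,interpolation=cv2.INTER_CUBIC) if 0 else cv2.resize(a,None,fx=3.5,fy=3.5,interpolation=cv2.INTER_CUBIC))
a=cv2.imread("pics/scene0.png")[180:340,220:380];cv2.imwrite("pics/sz.png",cv2.resize(a,None,fx=3.5,fy=3.5,interpolation=cv2.INTER_CUBIC))
E
```

```text
(no output)
```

View pics/tz.png

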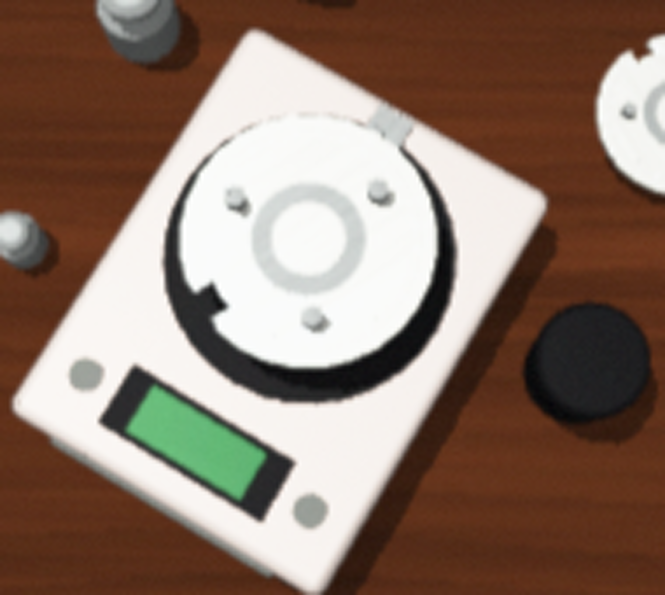

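View pics/sz.png

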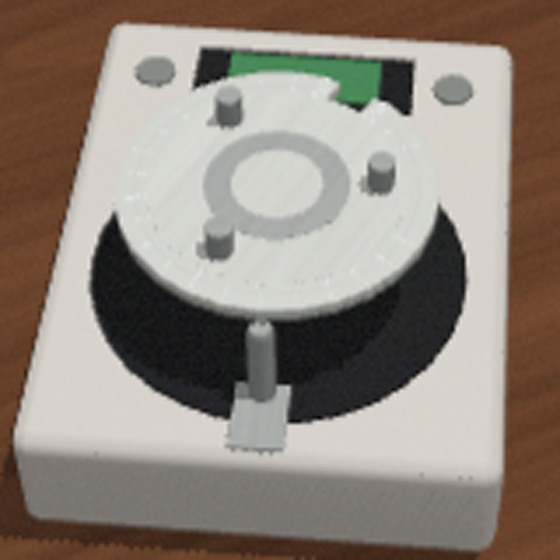

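```bash
cat > h.py <<'E'
import numpy as np,cv2
from bench import arm,viewer
from scipy.spatial.transform import Rotation as R
def ray(n,u,v,pose=None):
    m=viewer.camera_model(n)
    d=np.array([(u-m['cx'])/m['fx'],-(v-m['cy'])/m['fy'],-1.])
    if n=='wrist':
        T=np.eye(4);T[:3,:3]=R.from_rotvec(pose[1]).as_matrix();T[:3,3]=pose[0];E=T@m['hand_eye']
    else:E=m['extrinsics']
    return E[:3,3],E[:3,:3]@d
def onz(n,u,v,z,pose=None):
    o,d=ray(n,u,v,pose);return o+d*(z-o[2])/d[2]
def proj(n,p,pose=None):
    m=viewer.camera_model(n)
    if n=='wrist':
        T=np.eye(4);T[:3,:3]=R.from_rotvec(pose[1]).as_matrix();T[:3,3]=pose[0];E=T@m['hand_eye']
    else:E=m['extrinsics']
    q=E[:3,:3].T@(np.array(p)-E[:3,3]);return m['cx']-m['fx']*q[0]/q[2],m['cy']+m['fy']*q[1]/q[2]
E
python3 - <<'E'
from h import *
np.set_printoptions(precision=4,suppress=True)
t=lambda u,v,z:onz('top',220+u/3.5,180+v/3.5,z)
s=lambda u,v,z:onz('scene',220+u/3.5,180+v/3.5,z)
a=cv2.imread("pics/top0.png");g=cv2.cvtColor(a,cv2.COLOR_BGR2GRAY)
# ring mask
for n,c,lo,hi in(("top",(308,248),190,228),("scene",(299,233),130,185)):
    im=cv2.imread(f"pics/{n}0.png");g=cv2.cvtColor(im,cv2.COLOR_BGR2GRAY)
    print(n,g[c[1],c[0]-18:c[0]+20])
C=t(308,239,.133);print("C top",C,"scene",s(277,184,.133))
print("plate extents top", t(180,250,.133),t(438,250,.133), t(308,113,.133),t(308,370,.133))
print("pin scene",s(261,325,.123),"foot outer edge",s(255,450,.078), t(391,124,.078))
for k,(p,q) in dict(c1=((237,197),(229,95)),c2=((379,189),(218,226)),c3=((315,318),(381,159))).items():pass
print("posts top"); P=[t(235,195,.149),t(379,186,.149),t(316,316,.149)]
for p in P: print(p,np.hypot(*(p-C)[:2]),np.degrees(np.arctan2(*(p-C)[1::-1])))
print("posts scene")
for q in((229,95),(218,228),(381,159)):
    p=s(*q,.149);print(p,np.hypot(*(p-C)[:2]),np.degrees(np.arctan2(*(p-C)[1::-1])))
n=t(208,298,.133);print("notch",n,np.hypot(*(n-C)[:2]),np.degrees(np.arctan2(*(n-C)[1::-1])))
for w,uv,z in(("pot",(588,352),.077),("large",(262,176),.08),("small",(225,246),.05)):
    print(w,(t(*uv,z) if w=="pot" else onz('top',*uv,z)))
h=[t(*q,.075) for q in((253,30),(547,200),(315,595),(15,405))]
for x in h:print(x)
print("hous angle",[np.degrees(np.arctan2(*(h[i]-h[j])[1::-1])) for i,j in((0,3),(1,2))])
E
```

```text
top [250 243 218 211 211 214 215 228 248 250 250 250 250 250 251 250 250 250
 250 250 250 250 250 250 250 250 250 249 241 216 207 205 205 208 227 248
 250 250]
scene [171 171 170 170 171 208 209 210 213 213 210 211 212 213 213 212 210 212
 213 213 213 213 210 210 208 210 211 211 210 213 212 185 171 169 172 174
 173 173]
C top [0.5927 0.0293 0.133 ] scene [0.5939 0.0299 0.133 ]
plate extents top [0.5856 0.0994 0.133 ] [ 0.5874 -0.0421  0.133 ] [0.6642 0.0304 0.133 ] [0.5207 0.0282 0.133 ]
pin scene [ 0.6546 -0.0051  0.123 ] foot outer edge [ 0.6813 -0.0209  0.078 ] [ 0.6727 -0.018   0.078 ]
posts top
[0.6134 0.069  0.149 ] 0.04482632930743038 62.37724765700729
[ 0.6194 -0.0091  0.149 ] 0.04677165236503754 -55.06209725927466
[0.5479 0.0241 0.149 ] 0.04501492967445421 -173.4212510144604
posts scene
[0.5498 0.027  0.149 ] 0.04287107796479173 -176.9966263887334
[ 0.6197 -0.0081  0.149 ] 0.046179398724841184 -54.1456262701638
[0.6132 0.0701 0.149 ] 0.0456881923174672 63.27637348095457
notch [0.5593 0.0833 0.133 ] 0.06347060946758566 121.73221552520593
pot [ 0.539  -0.1321  0.077 ]
large [0.7559 0.1293 0.08  ]
small [0.6107 0.2051 0.05  ]
[0.7307 0.0652 0.075 ]
[ 0.6285 -0.1101  0.075 ]
[0.401  0.0231 0.075 ]
[0.5047 0.1964 0.075 ]
hous angle [np.float64(-30.129384410330342), np.float64(-30.33923641759063)]
```

```bash
cat >> h.py <<'E'
def rows(targets):
    """targets: list of (x,y,z,alpha_deg of tool x, tool down) -> delta rows"""
    o=arm.get_obs();p=o['position'];A=R.from_rotvec(o['ee_rot']).as_matrix();out=[]
    for x,y,z,al in targets:
        a=np.radians(al);B=np.array([[np.cos(a),np.sin(a),0],[np.sin(a),-np.cos(a),0],[0,0,-1]])
        d=A.T@(np.array([x,y,z])-p)/.25; w=R.from_matrix(A.T@B).as_rotvec()/np.pi
        out.append([[round(float(v),4) for v in d],[round(float(v),4) for v in w]])
    return out
E
python3 - <<'E'
from h import *
for r in rows([(.4,.37,.25,-26),(.56,.11,.25,-26)]):print(r)
E
```

```text
[[1.0554, 0.7917, -0.0765], [0.0004, -0.0001, 0.0429]]
[[1.9891, 1.5786, -0.0753], [0.0004, -0.0001, 0.0429]]
```

servo_tool(
  deltas=[
    [[0.99, 0.79, -0.075], [0, 0, 0.043]],
    [[0.99, 0.79, -0.075], [0, 0, 0.043]],
    [[0.99, 0.79, -0.075], [0, 0, 0.043]],
    [[0.99, 0.79, -0.075], [0, 0, 0.043]],
    [[0.99, 0.79, -0.075], [0, 0, 0.043]],
    [[0.99, 0.79, -0.075], [0, 0, 0.043]],
    [[0.99, 0.79, -0.075], [0, 0, 0.043]],
    [[0.99, 0.79, -0.075], [0, 0, 0.043]],
    [[0.99, 0.79, -0.075], [0, 0, 0.043]],
  ],
  fingers=-1,
)

```text
time: 0.9
position: [0.3864, 0.3721, 0.2507]
ee_rot: [-3.06, 0.712, -0.0]
contact_force: [0.4, 0.7, -0.2]
finger_gap: 0.0
```

```bash
python3 - <<'E'
from h import *
o=arm.get_obs();print(o['position'],o['joint_positions'],o['finger_gap'])
for r in rows([(.56,.11,.25,-26)]):print(r)
E
```

```text
[0.38638682 0.3721002  0.25070397] [ 1.13235142e+00  1.17367713e-01 -2.63410702e-01  2.05457783e-04
 -1.18979854e+00 -1.88352715e-02] 2.4300449141763892e-05
[[1.0859, 0.6342, 0.0029], [-0.0001, -0.0001, -0.0011]]
```

servo_tool(
  deltas=[
    [[1, 0.634, 0], [0, 0, 0]],
    [[1, 0.634, 0], [0, 0, 0]],
    [[1, 0.634, 0], [0, 0, 0]],
    [[1, 0.634, 0], [0, 0, 0]],
    [[1, 0.634, 0], [0, 0, 0]],
    [[1, 0.634, 0], [0, 0, 0]],
    [[1, 0.634, 0], [0, 0, 0]],
    [[1, 0.634, 0], [0, 0, 0]],
    [[1, 0.634, 0], [0, 0, 0]],
    [[1, 0.634, 0], [0, 0, 0]],
  ],
  fingers=-1,
)

```text
time: 1.73
position: [0.5398, 0.1236, 0.2496]
ee_rot: [3.06, -0.709, -0.001]
contact_force: [-0.4, 0.6, 0.4]
finger_gap: -0.0003
```

```bash
python3 - <<'E'
from h import *
o=arm.get_obs();print(o['position'],o['ee_rot'],o['joint_positions'])
np.save("pose1.npy",[o['position'],o['ee_rot']])
im=viewer.camera('wrist');cv2.imwrite("pics/w1.png",im[:,:,::-1])
E
```

```text
[0.5398447  0.12355632 0.24960635] [ 3.06016458e+00 -7.09171470e-01 -1.06905514e-03] [ 5.78468037e-01  1.48277876e-01 -2.29129520e-01 -2.82747843e-04
 -1.19409810e+00  5.36986179e-01]
```

View pics/w1.png

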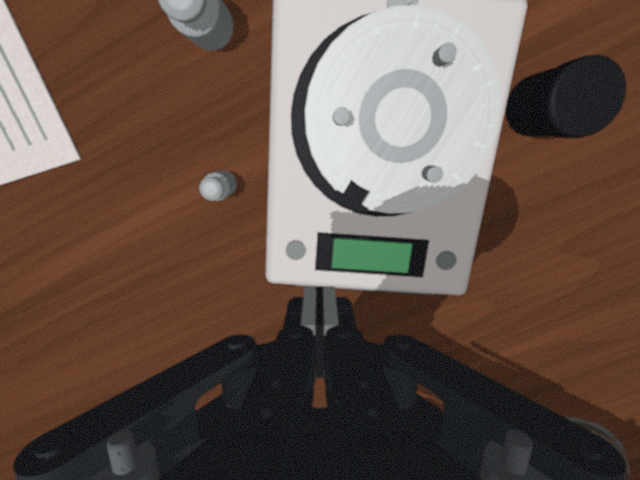

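```bash
python3 - <<'E'
from h import *
np.set_printoptions(precision=4,suppress=True)
P=np.load("pose1.npy");w=lambda u,v,z:onz('wrist',u,v,z,P)
C=w(403,115.5,.133);print("C",C)
for k,q in dict(C=(342,114),B=(446,50),A=(433,172)).items():
    p=w(*q,.149);print(k,p,np.hypot(*(p-C)[:2]),np.degrees(np.arctan2(*(p-C)[1::-1])))
n=w(357,191,.133);print(n,np.hypot(*(n-C)[:2]),np.degrees(np.arctan2(*(n-C)[1::-1])))
E
```

```text
C [0.5947 0.0285 0.133 ]
C [0.6144 0.0689 0.149 ] 0.04497306024004696 63.98087357109911
B [ 0.62   -0.0074  0.149 ] 0.043848926469873595 -54.80267578738946
A [0.5512 0.0273 0.149 ] 0.04354853846975919 -178.48107243361298
[0.5597 0.0806 0.133 ] 0.06276508555735952 123.89278045418632
```

```bash
cat >> h.py <<'E'
H=np.array([.594,.029])
def push(th,z=.140,c=17,r=45):
    t=np.radians(th);e=np.array([np.cos(t),np.sin(t)]);d=np.array([np.sin(t),-np.cos(t)])
    p=H+e*r/1000-d*c/1000
    return (p[0],p[1],z,th-90)
E
python3 - <<'E'
from h import *
print(push(78))
for r in rows([push(78,.18),push(78,.14)]):print(r)
E
```

```text
(np.float64(0.5867275168743245), np.float64(0.07655114077692315), 0.14, -12)
[[0.2533, 0.0887, 0.2789], [0.0001, 0.0002, -0.0778]]
[[0.2534, 0.0887, 0.4389], [0.0001, 0.0002, -0.0778]]
```

servo_tool(
  deltas=[
    [[0, 0, 0.05], [0, 0, 0]],
    [[0, 0, 0.05], [0, 0, 0]],
    [[0, 0, 0.05], [0, 0, 0]],
    [[0, 0, 0.05], [0, 0, 0]],
  ],
  fingers=-1,
)

```text
time: 2.12
position: [0.5397, 0.1248, 0.238]
ee_rot: [-3.062, 0.704, -0.0]
contact_force: [-0.1, 0.4, 0.5]
finger_gap: 0.0
```

```bash
python3 - <<'E'
from h import *
for r in rows([push(78,.18),push(78,.14)]):print(r)
E
```

```text
[[0.2535, 0.0913, 0.2321], [-0.0, -0.0001, -0.0773]]
[[0.2534, 0.0913, 0.3921], [-0.0, -0.0001, -0.0773]]
```

servo_tool(
  deltas=[
    [[0.12, 0.045, 0.1], [0, 0, -0.04]],
    [[0.254, 0.091, 0.232], [0, 0, -0.077]],
    [[0.254, 0.091, 0.232], [0, 0, -0.077]],
    [[0.254, 0.091, 0.232], [0, 0, -0.077]],
    [[0.254, 0.091, 0.232], [0, 0, -0.077]],
    [[0.254, 0.091, 0.28], [0, 0, -0.077]],
    [[0.254, 0.091, 0.33], [0, 0, -0.077]],
    [[0.254, 0.091, 0.37], [0, 0, -0.077]],
    [[0.254, 0.091, 0.39], [0, 0, -0.077]],
    [[0.254, 0.091, 0.39], [0, 0, -0.077]],
    [[0.254, 0.091, 0.39], [0, 0, -0.077]],
    [[0.254, 0.091, 0.39], [0, 0, -0.077]],
  ],
  fingers=-1,
)

```text
time: 3.12
position: [0.5874, 0.0759, 0.141]
ee_rot: [-3.124, 0.332, -0.002]
contact_force: [0.7, 0.7, 0.0]
finger_gap: 0.0004
```

```bash
python3 - <<'E'
from h import *
o=arm.get_obs();print(o['position'],push(78),o['contact_force'])
im=viewer.camera('wrist');cv2.imwrite("pics/w2.png",im[:,:,::-1])
im=viewer.camera('scene')[150:390,180:500];cv2.imwrite("pics/s2.png",cv2.resize(im[:,:,::-1],None,fx=2,fy=2))
for r in rows([push(t) for t in np.linspace(75,27,17)]+[push(27)]*2):print(r,end=',\n')
E
```

```text
[0.58744944 0.07587794 0.14104268] (np.float64(0.5867275168743245), np.float64(0.07655114077692315), 0.14, -12) [0.68342216 0.68920484 0.03986202]
[[0.0062, -0.006, 0.0036], [-0.0002, -0.0003, 0.0159]],
[[0.0159, -0.0088, 0.0036], [-0.0002, -0.0003, 0.0325]],
[[0.0257, -0.0111, 0.0036], [-0.0002, -0.0003, 0.0492]],
[[0.0356, -0.0129, 0.0036], [-0.0003, -0.0003, 0.0659]],
[[0.0456, -0.0142, 0.0036], [-0.0003, -0.0003, 0.0825]],
[[0.0556, -0.015, 0.0036], [-0.0003, -0.0003, 0.0992]],
[[0.0657, -0.0152, 0.0036], [-0.0003, -0.0003, 0.1159]],
[[0.0758, -0.0149, 0.0036], [-0.0003, -0.0003, 0.1325]],
[[0.0858, -0.0141, 0.0037], [-0.0003, -0.0003, 0.1492]],
[[0.0958, -0.0128, 0.0037], [-0.0003, -0.0003, 0.1659]],
[[0.1057, -0.0109, 0.0037], [-0.0003, -0.0003, 0.1825]],
[[0.1155, -0.0085, 0.0037], [-0.0003, -0.0003, 0.1992]],
[[0.1251, -0.0056, 0.0037], [-0.0003, -0.0003, 0.2159]],
[[0.1346, -0.0022, 0.0037], [-0.0003, -0.0003, 0.2325]],
[[0.1439, 0.0016, 0.0037], [-0.0003, -0.0002, 0.2492]],
[[0.153, 0.006, 0.0037], [-0.0003, -0.0002, 0.2659]],
[[0.1618, 0.0108, 0.0037], [-0.0004, -0.0002, 0.2825]],
[[0.1618, 0.0108, 0.0037], [-0.0004, -0.0002, 0.2825]],
[[0.1618, 0.0108, 0.0037], [-0.0004, -0.0002, 0.2825]],
```

View pics/w2.png

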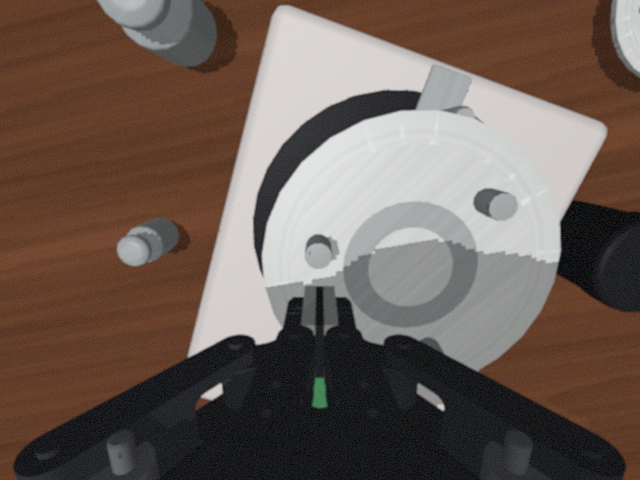

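View pics/s2.png

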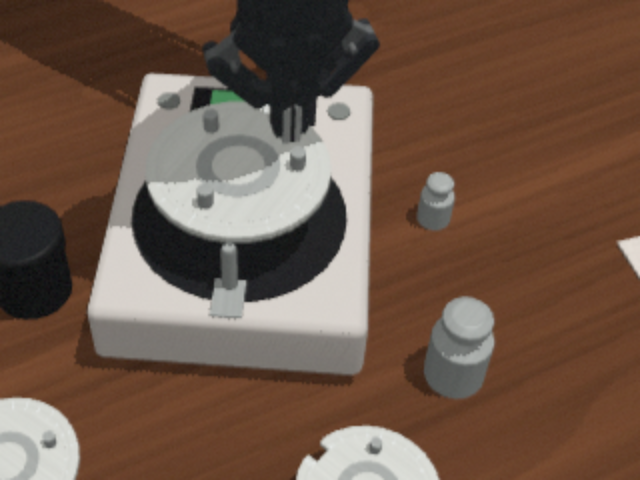

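The post stands straight ahead of the shut fingertips (post at (319,252), tips at (320,290)). I start pushing.

servo_tool(
  deltas=[
    [[0.006, -0.006, 0.003], [0, 0, 0.016]],
    [[0.016, -0.009, 0.003], [0, 0, 0.033]],
    [[0.026, -0.011, 0.003], [0, 0, 0.049]],
    [[0.036, -0.013, 0.003], [0, 0, 0.066]],
    [[0.046, -0.014, 0.003], [0, 0, 0.083]],
    [[0.056, -0.015, 0.003], [0, 0, 0.099]],
    [[0.066, -0.015, 0.003], [0, 0, 0.116]],
    [[0.076, -0.015, 0.003], [0, 0, 0.133]],
    [[0.086, -0.014, 0.003], [0, 0, 0.149]],
    [[0.096, -0.013, 0.003], [0, 0, 0.166]],
    [[0.106, -0.011, 0.003], [0, 0, 0.183]],
    [[0.116, -0.009, 0.003], [0, 0, 0.199]],
    [[0.125, -0.006, 0.003], [0, 0, 0.216]],
    [[0.135, -0.002, 0.003], [0, 0, 0.233]],
    [[0.144, 0.002, 0.003], [0, 0, 0.249]],
    [[0.153, 0.006, 0.003], [0, 0, 0.266]],
    [[0.162, 0.011, 0.003], [0, 0, 0.283]],
    [[0.162, 0.011, 0.003], [0, 0, 0.283]],
    [[0.162, 0.011, 0.003], [0, 0, 0.283]],
  ],
  fingers=-1,
)

```text
time: 4.8
position: [0.6262, 0.0642, 0.1396]
ee_rot: [-2.678, 1.642, -0.0]
contact_force: [-0.2, -0.7, -0.6]
finger_gap: -0.0001
```

```bash
python3 - <<'E'
from h import *
o=arm.get_obs();print(o['position'],push(27),o['contact_force'])
im=viewer.camera('wrist');cv2.imwrite("pics/w3.png",im[:,:,::-1])
for r in rows([push(t) for t in np.linspace(24,-30,18)]+[push(-30)]*2):print(r,end=',\n')
E
```

```text
[0.62616286 0.06419818 0.13956584] (np.float64(0.6263774550929042), np.float64(0.06457668339948186), 0.14, -63) [-0.177142   -0.71924423 -0.57711274]
[[0.009, -0.005, -0.0019], [-0.0001, -0.0, 0.0167]],
[[0.0193, -0.008, -0.0019], [-0.0001, -0.0, 0.0344]],
[[0.0297, -0.0103, -0.0019], [-0.0001, -0.0, 0.052]],
[[0.0402, -0.0122, -0.0019], [-0.0001, -0.0, 0.0697]],
[[0.0508, -0.0134, -0.0019], [-0.0001, -0.0, 0.0873]],
[[0.0614, -0.014, -0.0019], [-0.0001, -0.0, 0.1049]],
[[0.0721, -0.014, -0.0019], [-0.0001, 0.0, 0.1226]],
[[0.0827, -0.0135, -0.0019], [-0.0001, 0.0, 0.1402]],
[[0.0933, -0.0124, -0.0019], [-0.0001, 0.0, 0.1579]],
[[0.1039, -0.0106, -0.0019], [-0.0001, 0.0, 0.1755]],
[[0.1143, -0.0083, -0.0019], [-0.0001, 0.0, 0.1932]],
[[0.1246, -0.0054, -0.0019], [-0.0001, 0.0, 0.2108]],
[[0.1346, -0.002, -0.0019], [-0.0001, 0.0, 0.2285]],
[[0.1445, 0.002, -0.0019], [-0.0001, 0.0, 0.2461]],
[[0.1542, 0.0065, -0.0019], [-0.0001, 0.0, 0.2638]],
[[0.1636, 0.0116, -0.0019], [-0.0001, 0.0, 0.2814]],
[[0.1727, 0.0172, -0.0019], [-0.0001, 0.0, 0.2991]],
[[0.1814, 0.0233, -0.0019], [-0.0001, 0.0, 0.3167]],
[[0.1814, 0.0233, -0.0019], [-0.0001, 0.0, 0.3167]],
[[0.1814, 0.0233, -0.0019], [-0.0001, 0.0, 0.3167]],
```

View pics/w3.png

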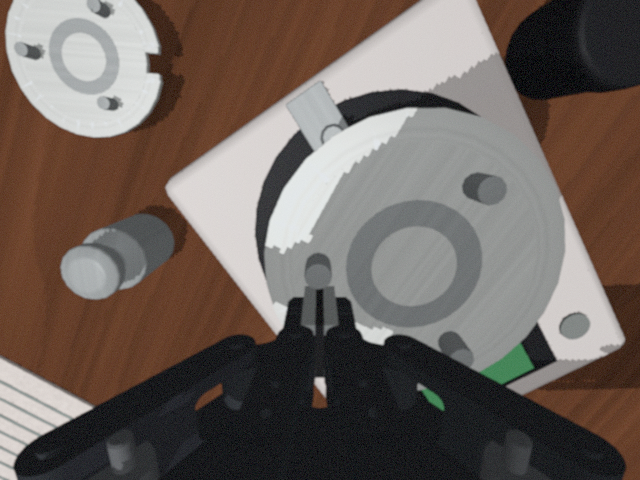

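Contact is good: the post at (318,272) is against the tips. I carry on.

servo_tool(
  deltas=[
    [[0.009, -0.005, 0], [0, 0, 0.017]],
    [[0.019, -0.008, 0], [0, 0, 0.034]],
    [[0.03, -0.01, 0], [0, 0, 0.052]],
    [[0.04, -0.012, 0], [0, 0, 0.07]],
    [[0.051, -0.013, 0], [0, 0, 0.087]],
    [[0.061, -0.014, 0], [0, 0, 0.105]],
    [[0.072, -0.014, 0], [0, 0, 0.123]],
    [[0.083, -0.0135, 0], [0, 0, 0.14]],
    [[0.093, -0.012, 0], [0, 0, 0.158]],
    [[0.104, -0.011, 0], [0, 0, 0.176]],
    [[0.114, -0.008, 0], [0, 0, 0.193]],
    [[0.125, -0.005, 0], [0, 0, 0.211]],
    [[0.135, -0.002, 0], [0, 0, 0.229]],
    [[0.145, 0.002, 0], [0, 0, 0.246]],
    [[0.154, 0.007, 0], [0, 0, 0.264]],
    [[0.164, 0.012, 0], [0, 0, 0.281]],
    [[0.173, 0.017, 0], [0, 0, 0.299]],
    [[0.181, 0.023, 0], [0, 0, 0.317]],
    [[0.181, 0.023, 0], [0, 0, 0.317]],
    [[0.181, 0.023, 0], [0, 0, 0.317]],
  ],
  fingers=-1,
)

```text
time: 6.52
position: [0.6413, 0.0214, 0.1394]
ee_rot: [-1.571, 2.721, -0.0]
contact_force: [-1.0, -0.5, -0.2]
finger_gap: -0.0
```

```bash
python3 - <<'E'
from h import *
o=arm.get_obs();print(o['position'],push(-30),o['contact_force'],o['joint_positions'])
im=viewer.camera('wrist');cv2.imwrite("pics/w4.png",im[:,:,::-1])
for r in rows([push(t) for t in np.linspace(-33,-83,18)]+[push(-83)]*2):print(r,end=',\n')
E
```

```text
[0.64133971 0.02135957 0.13944678] (np.float64(0.6414711431702996), np.float64(0.021222431864335464), 0.14, -120) [-1.02970466 -0.49561632 -0.18599801] [ 3.36841709e-01  3.73426176e-01 -1.86419103e-01  2.73021908e-05
 -1.01078665e+00 -8.60418465e-01]
[[0.0099, -0.0041, -0.0024], [-0.0, 0.0, 0.0167]],
[[0.0194, -0.0069, -0.0024], [-0.0, 0.0, 0.0331]],
[[0.029, -0.0092, -0.0024], [-0.0, 0.0, 0.0494]],
[[0.0387, -0.0109, -0.0024], [-0.0, 0.0, 0.0657]],
[[0.0485, -0.0122, -0.0024], [-0.0, 0.0, 0.0821]],
[[0.0584, -0.013, -0.0024], [-0.0, 0.0, 0.0984]],
[[0.0682, -0.0132, -0.0024], [-0.0, 0.0, 0.1148]],
[[0.0781, -0.013, -0.0024], [-0.0, 0.0, 0.1311]],
[[0.088, -0.0122, -0.0024], [-0.0, 0.0, 0.1474]],
[[0.0978, -0.011, -0.0024], [-0.0, 0.0, 0.1638]],
[[0.1075, -0.0092, -0.0024], [-0.0, 0.0, 0.1801]],
[[0.1171, -0.007, -0.0024], [-0.0, 0.0, 0.1965]],
[[0.1266, -0.0042, -0.0024], [-0.0, 0.0, 0.2128]],
[[0.1359, -0.001, -0.0024], [-0.0, 0.0, 0.2291]],
[[0.1451, 0.0027, -0.0024], [-0.0, 0.0, 0.2455]],
[[0.154, 0.0069, -0.0024], [-0.0, 0.0, 0.2618]],
[[0.1628, 0.0115, -0.0024], [-0.0, 0.0, 0.2782]],
[[0.1712, 0.0166, -0.0024], [-0.0, 0.0, 0.2945]],
[[0.1712, 0.0166, -0.0024], [-0.0, 0.0, 0.2945]],
[[0.1712, 0.0166, -0.0024], [-0.0, 0.0, 0.2945]],
```

View pics/w4.png

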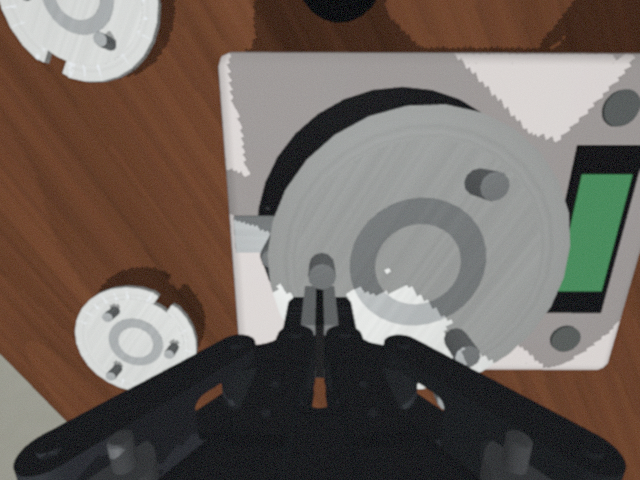

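servo_tool(
  deltas=[
    [[0.01, -0.004, -0.002], [0, 0, 0.017]],
    [[0.019, -0.007, -0.002], [0, 0, 0.033]],
    [[0.029, -0.009, -0.002], [0, 0, 0.049]],
    [[0.039, -0.011, -0.002], [0, 0, 0.066]],
    [[0.049, -0.012, -0.002], [0, 0, 0.082]],
    [[0.058, -0.013, -0.002], [0, 0, 0.098]],
    [[0.068, -0.013, -0.002], [0, 0, 0.115]],
    [[0.078, -0.013, -0.002], [0, 0, 0.131]],
    [[0.088, -0.012, -0.002], [0, 0, 0.147]],
    [[0.098, -0.011, -0.002], [0, 0, 0.164]],
    [[0.108, -0.009, -0.002], [0, 0, 0.18]],
    [[0.117, -0.007, -0.002], [0, 0, 0.197]],
    [[0.127, -0.004, -0.002], [0, 0, 0.213]],
    [[0.136, -0.001, -0.002], [0, 0, 0.229]],
    [[0.145, 0.003, -0.002], [0, 0, 0.246]],
    [[0.154, 0.007, -0.002], [0, 0, 0.262]],
    [[0.163, 0.0115, -0.002], [0, 0, 0.278]],
    [[0.171, 0.0166, -0.002], [0, 0, 0.2945]],
    [[0.171, 0.0166, -0.002], [0, 0, 0.2945]],
    [[0.171, 0.0166, -0.002], [0, 0, 0.2945]],
  ],
  fingers=-1,
)

```text
time: 8.23
position: [0.6163, -0.0134, 0.1399]
ee_rot: [-0.192, 3.136, 0.0]
contact_force: [0.1, 0.0, -0.5]
finger_gap: 0.0
```

```bash
python3 - <<'E'
from h import *
o=arm.get_obs();print(o['position'],push(-83),o['contact_force'],o['joint_positions'])
np.save("pose5.npy",[o['position'],o['ee_rot']])
im=viewer.camera('wrist');cv2.imwrite("pics/w5.png",im[:,:,::-1])
im=viewer.camera('scene')[150:390,180:500];cv2.imwrite("pics/s5.png",cv2.resize(im[:,:,::-1],None,fx=2.5,fy=2.5))
im=viewer.camera('top')[180:350,220:410];cv2.imwrite("pics/t5.png",cv2.resize(im[:,:,::-1],None,fx=3.5,fy=3.5))
E
```

```text
[ 0.61633191 -0.01340998  0.13990782] (np.float64(0.6163574050311341), np.float64(-0.013592797985971983), 0.14, -173) [ 0.13483193  0.01187355 -0.45643468] [ 2.94629115e-01  3.35054796e-01 -2.44114058e-01  1.81320067e-05
 -9.91455023e-01 -1.74288968e+00]
```

View pics/w5.png

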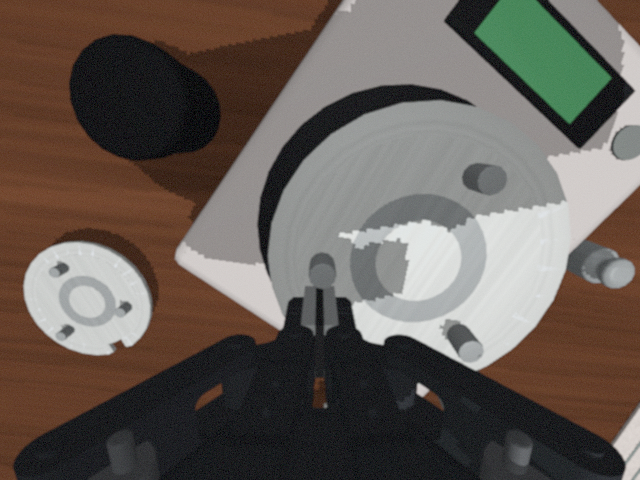

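View pics/s5.png

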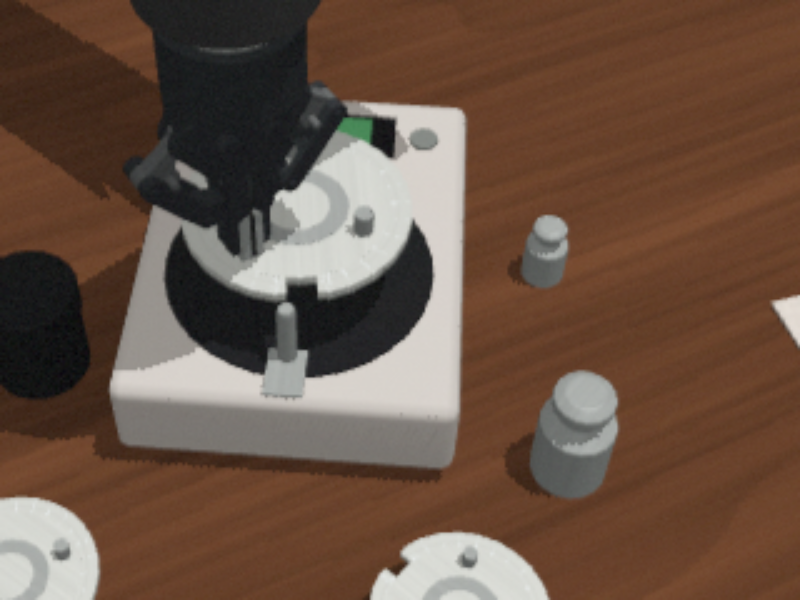

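View pics/t5.png

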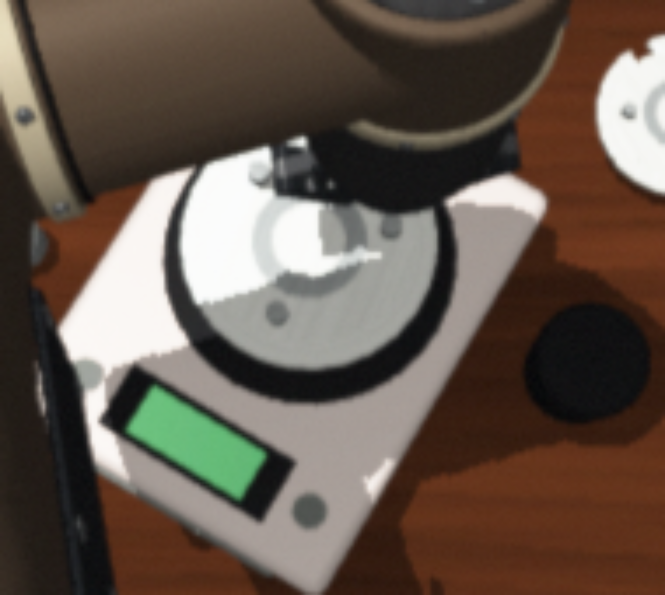

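```bash
python3 - <<'E'
from h import *
np.set_printoptions(precision=4,suppress=True)
def rep(k,p):
    d=p[:2]-H;print(k,p,np.hypot(*d),np.degrees(np.arctan2(d[1],d[0])))
s=lambda u,v,z:onz('scene',180+u/2.5,150+v/2.5,z)
t=lambda u,v,z:onz('top',220+u/3.5,180+v/3.5,z)
P=np.load("pose5.npy");w=lambda u,v,z:onz('wrist',u,v,z,P)
rep("notchL s",s(287,293,.133));rep("notchR s",s(319,290,.133))
rep("post s A",s(364,212,.149))
rep("pin s",s(287,308,.123))
for q in((260,174),(391,226),(277,313)):rep("post t",t(*q,.149))
rep("C w",w(322,271,.149));rep("B w",w(490,179,.149));rep("A w",w(468,348,.149));rep("ring w",w(418,258,.133))
E
python3 -c "
import cv2
a=cv2.imread('pics/s5.png')[230:390,220:380];cv2.imwrite('pics/s5z.png',cv2.resize(a,None,fx=3.5,fy=3.5))"
```

```text
notchL s [ 0.6527 -0.0036  0.133 ] 0.06714464942498329 -29.03847416613814
notchR s [0.6585 0.0139 0.133 ] 0.06626576235282325 -13.209724396486573
post s A [0.6282 0.0573 0.149 ] 0.04433998132376577 39.582618268434125
pin s [ 0.6553 -0.005   0.123 ] 0.07012748693126224 -29.01863712342115
post t [0.6253 0.0557 0.149 ] 0.04113465485343009 40.46807544667137
post t [ 0.5974 -0.0157  0.149 ] 0.044814681505120274 -85.64186426472524
post t [0.5493 0.045  0.149 ] 0.047477354545098 160.3302909093212
C w [ 0.597 -0.016  0.149] 0.045076818331505626 -86.23639476954453
B w [0.5507 0.0444 0.149 ] 0.045947232664813376 160.4193477784601
A w [0.6262 0.0547 0.149 ] 0.041226617904716184 38.63379614683685
ring w [0.5913 0.0288 0.133 ] 0.0026958280114523286 -176.1161792048472
```

View pics/s5z.png

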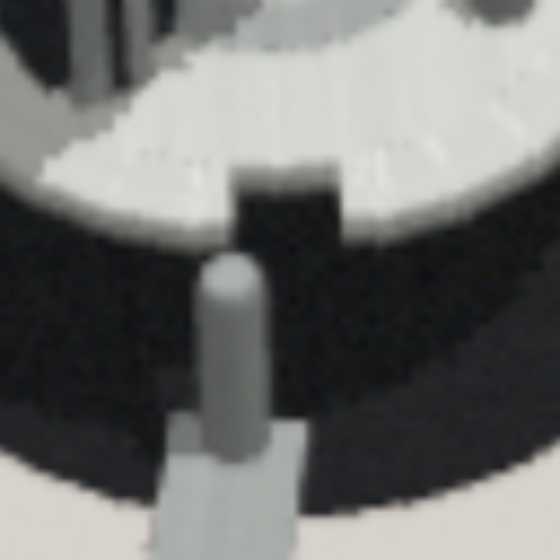

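```bash
python3 - <<'E'
from h import *
for r in rows([push(t) for t in (-85,-87,-89,-90.5,-90.5)]):print(r,end=',\n')
E
```

```text
[[0.0067, -0.0029, -0.0008], [-0.0, 0.0, 0.0109]],
[[0.0131, -0.0049, -0.0008], [-0.0, 0.0, 0.022]],
[[0.0196, -0.0068, -0.0008], [-0.0, 0.0, 0.0331]],
[[0.0245, -0.008, -0.0008], [-0.0, 0.0, 0.0414]],
[[0.0245, -0.008, -0.0008], [-0.0, 0.0, 0.0414]],
```

servo_tool(
  deltas=[
    [[0.0067, -0.003, 0], [0, 0, 0.011]],
    [[0.013, -0.005, 0], [0, 0, 0.022]],
    [[0.0195, -0.007, 0], [0, 0, 0.033]],
    [[0.0245, -0.008, 0], [0, 0, 0.0415]],
    [[0.0245, -0.008, 0], [0, 0, 0.0415]],
    [[0.0245, -0.008, 0], [0, 0, 0.0415]],
    [[0.0245, -0.008, 0], [0, 0, 0.0415]],
  ],
  fingers=-1,
)

```text
time: 8.97
position: [0.6106, -0.0162, 0.1398]
ee_rot: [-0.015, -3.142, 0.0]
contact_force: [0.8, 0.6, -0.1]
finger_gap: -0.0001
```

```bash
python3 - <<'E'
from h import *
o=arm.get_obs();print(o['position'],push(-90.5))
im=viewer.camera('scene');cv2.imwrite("pics/s6f.png",im[:,:,::-1]);im=im[242:306,268:332];cv2.imwrite("pics/s6.png",cv2.resize(im[:,:,::-1],None,fx=9,fy=9,interpolation=cv2.INTER_CUBIC))
E
```

```text
[ 0.61057572 -0.01622281  0.13977275] (np.float64(0.6106066585946641), np.float64(-0.01614663764136006), 0.14, -180.5)
```

View pics/s6.png

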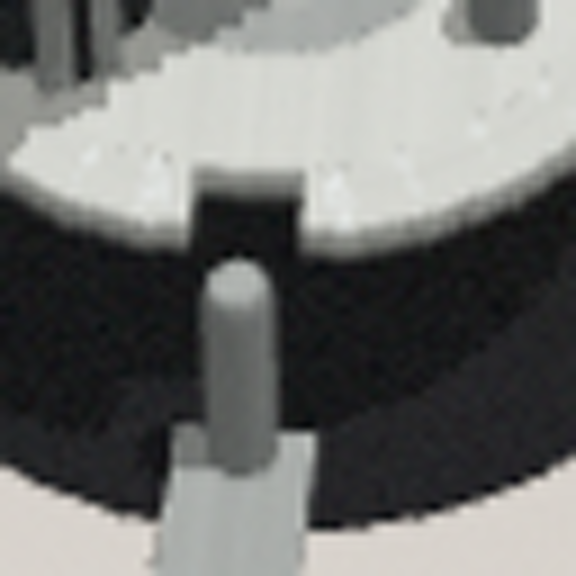

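```bash
python3 - <<'E'
from h import *
def rep(k,p):
    d=p[:2]-H;print(k,np.hypot(*d),np.degrees(np.arctan2(d[1],d[0])))
s=lambda u,v,z:onz('scene',268+(u+.5)/9-.5,242+(v+.5)/9-.5,z)
for k,q in dict(Lm=(190,228),Rm=(302,228),Li=(193,172),Ri=(302,172)).items():rep(k,s(*q,.133))
rep('mid m',s(246,228,.133));rep('mid i',s(248,172,.133))
rep('pin axis top',s(238,277,.123)); rep('pin base',s(241,462,.078));rep('foot end',s(231,576,.078))
for a in(-29,-30,-31,-32):
    e=np.array([np.cos(np.radians(a)),np.sin(np.radians(a))])
    for r in(.058,.070):
        u,v=proj('scene',[*(H+e*r),.133]);print(a,r,(u-268)*9,(v-242)*9,end=' | ')
    u,v=proj('scene',[*(H+e*.071),.123]);print('pin',(u-268)*9,(v-242)*9)
E
```

```text
Lm 0.06771515333764376 -36.49272956329863
Rm 0.0665924591456619 -21.32147173022159
Li 0.05637807360233745 -38.62706235821881
Ri 0.05504360258345469 -20.639572528805463
mid m 0.06656623551978005 -28.971857537252536
mid i 0.05501993885758996 -29.659872848780953
pin axis top 0.06862760657035856 -30.091963773664467
pin base 0.07218315084440634 -30.27020340837366
foot end 0.09522231843619437 -29.753151968190945
-29 0.058 246.3649720866922 182.49925530381938 | -29 0.07 239.94277501942958 240.80042770938002 | pin 240.8757662267679 285.08365445418355
-30 0.058 240.05815565436927 182.1428928001245 | -30 0.07 232.24955236929196 240.3620566267208 | pin 233.1442173818316 284.6403182478874
-31 0.058 233.76345828287475 181.70177620028466 | -31 0.07 224.5714627982959 239.81919452210155 | pin 225.4278652418887 284.0911208150847
-32 0.058 227.48309064734855 181.17607761805857 | -32 0.07 216.91128137782994 239.17206346652745 | pin 217.7295008907771 283.4362871408553
```

servo_tool(
  deltas=[
    [[0.0012, 0, 0], [0, 0, 0]],
    [[0.0024, 0, 0], [0, 0, 0.003]],
    [[0.0024, 0, 0], [0, 0, 0.003]],
    [[0.0024, 0, 0], [0, 0, 0.003]],
    [[0.0024, 0, 0], [0, 0, 0.003]],
    [[-0.01, 0, 0], [0, 0, 0.003]],
    [[-0.03, 0, 0], [0, 0, 0.003]],
    [[-0.05, 0, 0], [0, 0, 0.003]],
    [[-0.05, 0, 0], [0, 0, 0.003]],
    [[-0.05, 0, -0.06], [0, 0, 0.003]],
    [[-0.05, 0, -0.12], [0, 0, 0.003]],
    [[-0.05, 0, -0.18], [0, 0, 0.003]],
    [[-0.05, 0, -0.18], [0, 0, 0.003]],
    [[-0.05, 0, -0.18], [0, 0, 0.003]],
  ],
  fingers=-1,
)

```text
time: 10.18
position: [0.6235, -0.0163, 0.1855]
ee_rot: [0.032, 3.14, 0.001]
contact_force: [-1.1, -0.3, -0.7]
finger_gap: -0.0
```

```bash
python3 - <<'E'
from h import *
o=arm.get_obs();print(o['position'])
im=viewer.camera('scene');cv2.imwrite("pics/s7f.png",im[:,:,::-1]);im=im[190:310,220:380];cv2.imwrite("pics/s7.png",cv2.resize(im[:,:,::-1],None,fx=5,fy=5,interpolation=cv2.INTER_CUBIC))
for r in rows([(.594,.029,.17,-181),(.594,.029,.135,-181)]):print(r)
E
```

```text
[ 0.62349436 -0.01629325  0.18553951]
[[0.1193, 0.179, 0.0586], [0.0001, 0.0, -0.001]]
[[0.1193, 0.179, 0.1986], [0.0001, 0.0, -0.001]]
```

View pics/s7.png

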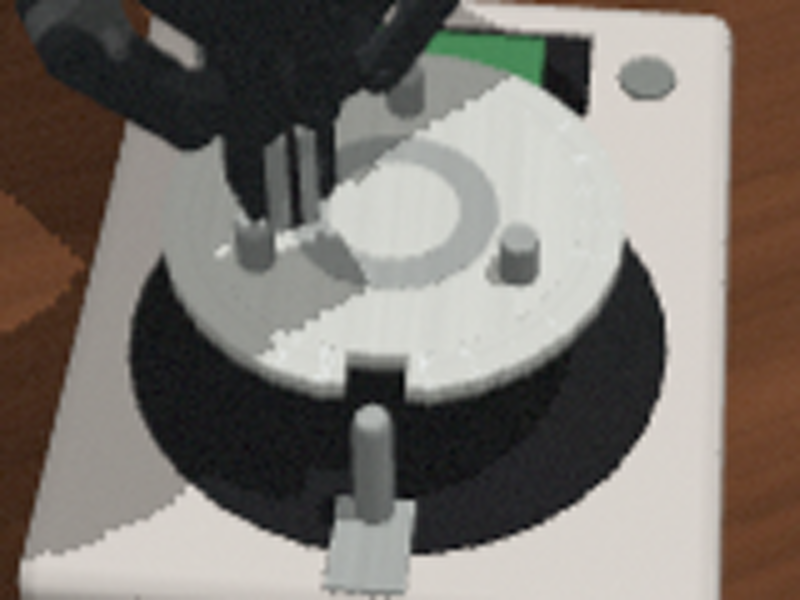

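The notch (346–407 at the mouth) is centred over the pin (372). I move over the middle and go down.

servo_tool(
  deltas=[
    [[0.06, 0.09, 0], [0, 0, 0]],
    [[0.119, 0.179, 0], [0, 0, 0]],
    [[0.119, 0.179, 0.05], [0, 0, 0]],
    [[0.119, 0.179, 0.1], [0, 0, 0]],
    [[0.119, 0.179, 0.15], [0, 0, 0]],
    [[0.119, 0.179, 0.18], [0, 0, 0]],
    [[0.119, 0.179, 0.19], [0, 0, 0]],
    [[0.119, 0.179, 0.19], [0, 0, 0]],
    [[0.119, 0.179, 0.19], [0, 0, 0]],
  ],
  fingers=-1,
)

```text
time: 10.98
position: [0.5943, 0.0288, 0.1374]
ee_rot: [-0.032, -3.141, 0.0]
contact_force: [0.6, 0.1, 0.2]
finger_gap: 0.0001
```

```bash
python3 - <<'E'
from h import *
o=arm.get_obs();print(o['position'],o['contact_force'])
im=viewer.camera('wrist');cv2.imwrite("pics/w8.png",im[:,:,::-1])
E
```

```text
[0.59432094 0.02878454 0.13735313] [0.61589523 0.12680755 0.17493556]
```

View pics/w8.png

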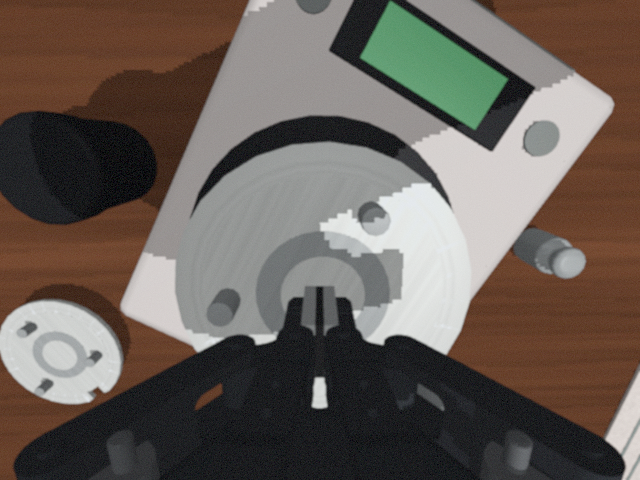

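Centred on the ring. I press slowly, 15.5 mm from here at most.

servo_tool(
  deltas=[
    [[0, 0, 0.008], [0, 0, 0]],
    [[0, 0, 0.014], [0, 0, 0]],
    [[0, 0, 0.02], [0, 0, 0]],
    [[0, 0, 0.026], [0, 0, 0]],
    [[0, 0, 0.032], [0, 0, 0]],
    [[0, 0, 0.038], [0, 0, 0]],
    [[0, 0, 0.044], [0, 0, 0]],
    [[0, 0, 0.05], [0, 0, 0]],
    [[0, 0, 0.055], [0, 0, 0]],
    [[0, 0, 0.058], [0, 0, 0]],
    [[0, 0, 0.06], [0, 0, 0]],
    [[0, 0, 0.06], [0, 0, 0]],
    [[0, 0, 0.06], [0, 0, 0]],
    [[0, 0, 0.06], [0, 0, 0]],
  ],
  fingers=-1,
)

```text
time: 12.2
position: [0.5945, 0.0289, 0.1233]
ee_rot: [0.031, 3.14, 0.0]
contact_force: [-1.4, -0.4, 7.2]
finger_gap: -0.0001
```

servo_tool(
  deltas=[
    [[0, 0, 0.004], [0, 0, 0]],
    [[0, 0, 0.008], [0, 0, 0]],
    [[0, 0, 0.011], [0, 0, 0]],
    [[0, 0, 0.011], [0, 0, 0]],
    [[0, 0, 0.011], [0, 0, 0]],
    [[0, 0, 0.011], [0, 0, 0]],
  ],
  fingers=-1,
)

```text
time: 12.7
position: [0.5955, 0.0289, 0.1231]
ee_rot: [0.03, 3.137, -0.0]
contact_force: [-7.4, -1.0, 22.6]
finger_gap: 0.0003
```

```bash
python3 - <<'E'
from h import *
im=viewer.camera('scene')[190:310,220:380];cv2.imwrite("pics/s9.png",cv2.resize(im[:,:,::-1],None,fx=5,fy=5,interpolation=cv2.INTER_CUBIC))
E
```

```text
(no output)
```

View pics/s9.png

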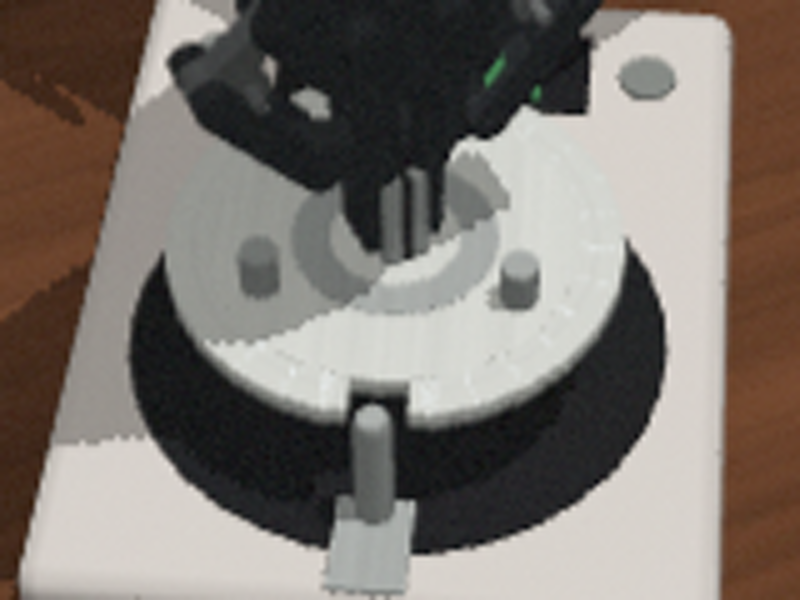

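Hard stop at z = 0.123 with the pin in the notch. I take the hand away upwards.

servo_tool(
  deltas=[
    [[0, 0, -0.006], [0, 0, 0]],
    [[0, 0, -0.012], [0, 0, 0]],
    [[0, 0, -0.03], [0, 0, 0]],
    [[0, 0, -0.08], [0, 0, 0]],
    [[0, 0, -0.16], [0, 0, 0]],
    [[0, 0, -0.28], [0, 0, 0]],
    [[0, 0, -0.4], [0, 0, 0]],
    [[-0.2, 0, -0.5], [0, 0, 0]],
    [[-0.35, 0, -0.5], [0, 0, 0]],
    [[-0.5, 0, -0.5], [0, 0, 0]],
    [[-0.5, 0, -0.5], [0, 0, 0]],
    [[-0.5, 0, -0.5], [0, 0, 0]],
  ],
  fingers=-1,
)

```text
time: 13.75
position: [0.7205, 0.0262, 0.2414]
ee_rot: [-0.034, -3.138, 0.001]
contact_force: [-0.8, 0.1, -0.5]
finger_gap: 0.0003
```

```bash
python3 - <<'E'
from h import *
o=arm.get_obs();print(o['position']);np.save("pose10.npy",[o['position'],o['ee_rot']])
im=viewer.camera('scene');cv2.imwrite("pics/s10f.png",im[:,:,::-1]);im=im[190:310,220:380];cv2.imwrite("pics/s10.png",cv2.resize(im[:,:,::-1],None,fx=5,fy=5,interpolation=cv2.INTER_CUBIC))
im=viewer.camera('wrist');cv2.imwrite("pics/w10.png",im[:,:,::-1])
E
```

```text
[0.72049911 0.02617886 0.24138755]
```

View pics/s10.png

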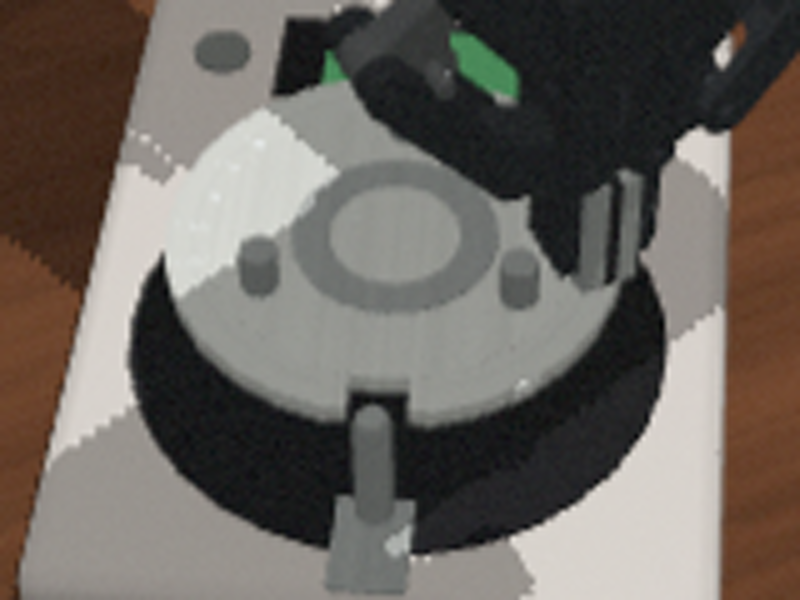

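View pics/w10.png

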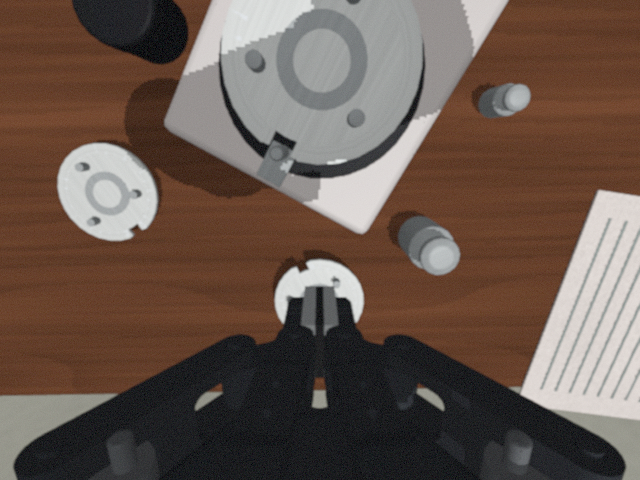

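View pics/s10f.png

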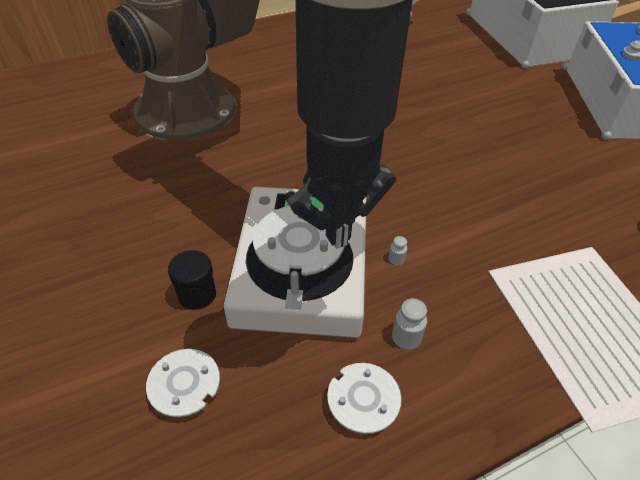

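```bash
python3 - <<'E'
from h import *
P=np.load("pose10.npy")
for z in(.133,.123):
    print(z,'scene C',proj('scene',[*H,z]),'measured',(220+395.5/5,190+236/5))
    print(onz('wrist',322,59,z,P),onz('scene',299.1,237.2,z))
    n=onz('wrist',280,150,z,P);print('notch/pin',n)
for q in((255,59),(356,117)):
    p=onz('wrist',*q,.139,P);d=p[:2]-H;print(np.hypot(*d),np.degrees(np.arctan2(d[1],d[0])))
for q in((259,244),(520,259)):
    p=onz('scene',220+q[0]/5,190+q[1]/5,.139);d=p[:2]-H;print(np.hypot(*d),np.degrees(np.arctan2(d[1],d[0])))
E
```

```text
0.133 scene C (np.float64(298.6188340656923), np.float64(232.81981838534227)) measured (299.1, 237.2)
[0.59574969 0.02946365 0.133     ] [0.60248882 0.0259451  0.133     ]
notch/pin [ 0.65384726 -0.00182784  0.133     ]
0.123 scene C (np.float64(298.7348605839445), np.float64(237.2796317823534)) measured (299.1, 237.2)
[0.5936475  0.02958258 0.123     ] [0.59408793 0.02957243 0.123     ]
notch/pin [ 0.65405874 -0.00295505  0.123     ]
0.043383580065931675 -87.27990926502069
0.0453294365758312 30.357062859663923
0.04311808780712522 -91.062974885203
0.04467727958103507 32.753005371150145
```

The plate centre fits a height of 123 mm in both views (within about 0.5 mm), and the posts sit near −90° and +30°, where they should be when home. I hand in.

```bash
python3 -c "
from bench import job_done;print(job_done())"
```

```text
the job is handed in; nothing more can be done
None
```

I pushed post_c clockwise with the shut fingertips, through about 154 degrees, until the notch stood over the pin. I then pressed the plate's middle down to its hard stop, lifted the hand clear and handed the job in at about 14 s.

**Height:** the fingertips stopped at z = 0.123 m with about 23 N upward on the tool. After the hand was away, the scene and wrist views agreed within about 0.5 mm on the plate's centre at 123 mm, about 1 mm or less from the hub axis.

**Turn:** the pictures show the pin inside the notch. The posts read 30 to 33 degrees and −87 to −91 degrees, against about 30 and −90 expected. That spread of a few degrees between the views is the roughest of my checks.

**Not measured:** I judged the plate's level and the collar's travel only from the height and the pictures.

**Bystanders:** the knob weights and the pot look unmoved in the last scene picture. I did not measure them again.

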